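# Stack a machine foot in the nest and hold the lever press down on it

### The arm

A 6-joint arm with a two-finger parallel gripper is mounted at the origin on the work surface. World frame = base frame: x ahead of the robot, y to its left, z up, the work surface at z = 0. Lengths are in m, angles in degrees, forces in N, time in s.
With the tool pointing down it reaches from about 0.3 to 0.95 m from the base axis. Payload 3.1 kg.
Tool frame: the origin (TCP) lies on the centre line of the jaws, within the pads' length; the fingertips stand 25 mm ahead of it and the grasp point (between the pads) lies 6 mm ahead of it; z points along the fingers, y is the line along which they close (so a half turn about z gives the same grasp; the last joint's range is limited). The gripper opens to 85 mm and grips with 20 to 120 N. Pads are 22 mm wide; open, the fingers measure 114 mm over their backs; the gripper's body (76 mm by 85 mm) begins 54 mm behind the grasp point. The pads swing forward as they close: fully open they stand 13 mm farther back than shut.
Start: joints at [-76.759, 17.653, 93.61, -0, 68.738, -3.994], TCP at [0.185, -0.597, 0.256] pointing down, gripper open.
Joint ranges: [-175.34, 175.34], [-45.06, 112.39], [2.9, 150.54], [-68.45, 248.45], [3.09, 151.38], [-168.51, 168.51]. Speed limits (degrees/s): [159.86, 159.86, 180, 180, 180, 180].

### API

Orientations are given as [roll, pitch, yaw] about the fixed x, y, z axes, in that order (R = Rz(yaw) Ry(pitch) Rx(roll)).
In Python, from cell import monitor, optics, bot gives the robot as it stands.
- The arm moves only by the tool move_arm, never from a script. Its argument "increments" is a list of rows, each an object with "translation": the shift along the tool's x, y, z scaled (see below), a list of three; "angular": the turn, a rotation vector about the tool's x, y, z scaled (see below), a list of three. A call has exactly 10 rows; each row shifts and turns the commanded pose from where the row before left it, along the tool's axes as they then stand; what a row does not reach is not made up. The controller multiplies each number of a shift by 0.5 m and each number of a turn by 0.15 rad. A row lasts 1/10 s, in which the tool goes at most 50 mm and 8.59 degrees, less where a joint would pass 70% of its speed; a pose out of reach is approached as far as the arm can. A call with a number of a shift or a turn outside -1 to 1 is refused whole. A call with a gripper value outside its range is refused whole. "jaw" is the closure, from 0 (fully open) to 1 (shut), set as the call begins (left out, the last holds). The fingers move at their own pace and stop on an object; the grip force is fixed at half the most. Time passes only in rows, so rows that do not move let the fingers close, or fill a call up. It gives the time, the measured TCP pose, the force, the opening and the grip force at its end, in the units of the state.
- monitor.state(): the state, without advancing time (a new reading comes with each control period).
- optics.read_camera(name): name is "scene" or "top"; returns (picture, depth): 480x640x3 uint8, red, green, blue; 480x640 float32, m along the optical axis (not along the pixel's ray), 0 where there is no reading.
- optics.get_calibration(name): a dict with "intrinsics" (3x3 intrinsics, pixels), "world_from_camera" (4x4, takes a point from camera to world coordinates). Camera axes: x right, y up, looking along -z (the intrinsics and any distortion apply to the point x, -y, -z); pixel columns grow to the right and rows downward; lengths in m; the calibration is good to about 2 mm. A picture is of the moment at which its call begins. get_calibration takes no time and is no camera call.
- bot.job_done(): hands the job in; it is judged then, once.
The state is a dict: "time_s": time; "joint_pos": joint angles; "joint_vel": joint speeds; "effort": joint torques, N m; "position": TCP position; "tool_rot": TCP orientation; "force": force on the tool from outside, world axes, zero at the start; "moment": the same for the moment, N m; "finger_gap": finger opening in m; "grip_force": force on a finger pad.
Only numpy, scipy, OpenCV 4.12 (cv2) and the standard library are available. Lean on these libraries where they do the work, as an engineer would, in place of code of your own. Each camera call takes 0.05 s, during which the arm holds its last target. There are 200 camera calls.

### The job

Build up the machine foot in the pocket of the lever press: the aluminium body first, the plastic spacer ring on it and the steel disc on top, each lying flat and down in the pocket. Then pull the press lever down by its cross handle until the lever arm is level, so that its sprung foot clamps the stack, and finish still holding the lever level, because it springs up when let go. Leave the other things on the bench where they are.

Things in the scene. Friction and masses are not known exactly. Their poses are not given: they have to be found in the camera images.
- press: Hand lever press screwed to the bench. Origin at bench height under the centre of its round pocket; z up; +x runs from pocket to lever pivot. Aluminium base plate 15 mm thick, x -70 to +155 mm, y +-70 mm. Two grey pivot cheeks at x 80 to 136 mm, y +-29 mm, 137 mm high. Pocket: see point nest.
- nest (a point): Centre of the pocket floor, 20 mm over the bench, axes as the press. Pocket 54 mm across, between two curved dark steel walls 12 mm thick on its +x and -x sides, straight up to 64 mm over the bench, then flared to 69 mm as lead-in. Open on the +y and -y sides: 34 mm wide slots down to the base plate, for fingers, so grip parts across the press's y when putting them in.
- pivot (a point): Centre of the lever's pivot pin, 95 mm along the press's +x from the pocket centre, 100 mm above the bench; the pin lies along the press's y axis. Axes as the press.
- lever (a joint): Lever angle q, rad. 0: raised on its back stop, leaning 20 deg past upright away from the pocket. Grows as it is pulled over the pocket and down; 1.92: arm level, pointing to the press's -x; stop at 2.03. Arm 190 mm pivot to handle, 22 wide, 16 thick. Spring return: about 2 to 3 N at the handle on the way, about 9 N when level on a full stack.
- handle: Round rubber cross bar at the lever's end, 20 mm thick, 150 long, along its own y (the press's y). Origin mid-bar, where the arm joins; either half (12 to 75 mm from there) can be gripped. At lever angle q it is at press x = 95 - 190 cos(1.92 - q) mm, 100 + 190 sin(1.92 - q) mm above the bench: raised 279, level 100. Its grips turn freely on the bar.
- foot: Rubber pressing foot, 26 mm across, on a sprung spindle under the arm, 95 mm from the pivot. Origin at its lower tip, 40 mm below the arm's axis when free; z up when the lever is level. Pushes in up to 18 mm, 1.2 N/mm, preload 2.4 N. On the full stack it touches the disc about 0.09 rad before level; at level it is over the pocket centre, pushed in 8 mm (12 N).
- foot_body: Body of the machine foot: turned aluminium cylinder, 50 mm in diameter, 28 mm high, with a shallow groove round its middle and a 24 mm blind bore in its top. Lies upright loose on the bench. Origin at the centre of its underside, z up. About 130 g.
- spacer: Spacer: black plastic ring, 50 mm outer and 22 mm inner diameter, 12 mm thick, lying flat on the bench. Origin at the centre of its underside. About 30 g.
- disc: Top disc: plain steel disc, 50 mm in diameter, 8 mm thick, small countersunk hole in its top, lying flat on the bench. Origin at the centre of its underside. About 110 g.
- bolt: Bystander: big steel hex bolt with its nut on, 60 mm long, 24 mm across the head, lying.
- screwdriver: Bystander: screwdriver 200 mm long, lying.
- wrench: Bystander: wrench 170 mm long, lying.
- bottle: Bystander: closed white bottle, 44 mm in diameter, 110 mm high, standing.
- offcut: Bystander: offcut of aluminium T-slot profile, 40 x 40 x 100 mm, lying.
- flange: Bystander: steel flange ring, 72 mm outer and 36 mm inner diameter, 12 mm thick.
- bolt_bin: Bystander: grey open bin of small bolts, 130 x 100 x 55 mm.
There are look-alikes about, which are no part of the job. Leave any red look-alike of the foot_body alone. Of the things that look like the spacer, the smaller one is meant.

How it is judged:
By the outcome, as a careful person would: the job done as asked, in the order asked, and still so for the second after the job is handed in, while the arm keeps its last pose, push and grip.
It also fails if it takes over 72 s, if anything falls off the work surface, if the arm or the gripper's body presses on something with over 40 N, if the wrist force passes 120 N, or if a joint passes its speed limit or range.

## Working session

There is one attempt and no reset: what is moved stays moved. The work goes in short steps, Python scripts to look and compute and a tool call to move; the robot and the scene stay as the last step left them, time stands still between calls to the robot, and variables do not carry over. Pictures are saved under pics/ and viewed, at most 10 in all, crops included, and the job is handed in when it is done.

Besides the shell and the picture viewer there is one more tool, called after "Call:" in YAML: its name, and indented under it one key for each argument. move_arm: Moves the arm, as the interface text tells. Its arguments: {"type":"object","properties":{"increments":{"type":"array"},"jaw":{"type":"number"}},"required":["increments"]}

```bash
mkdir -p pics; cat > h.py <<'E'
import numpy as np, cv2
from cell import monitor, optics, bot
def cap(n,tag):
    p,d=optics.read_camera(n); np.savez(f'pics/{tag}.npz',p=p,d=d)
    cv2.imwrite(f'pics/{tag}.png',p[:,:,::-1]); return p,d
def world(n,u,v,z=None,d=None):
    c=optics.get_calibration(n);K=np.array(c['intrinsics']);T=np.array(c['world_from_camera'])
    r=np.array([(u-K[0,2])/K[0,0],-(v-K[1,2])/K[1,1],-1.]);
    if z is not None:
        w=T[:3,:3]@r; return T[:3,3]+w*(z-T[2,3])/w[2]
    return T[:3,3]+T[:3,:3]@(r*d)
E
python3 - <<'E'
from h import *
for n in('scene','top'):
    cap(n,n+'0'); c=optics.get_calibration(n); print(c)
print(monitor.state())
E
```

```text
{'intrinsics': array([[586.01432962,   0.        , 323.52650245],
       [  0.        , 586.01432962, 237.11258529],
       [  0.        ,   0.        ,   1.        ]]), 'world_from_camera': array([[-6.30723072e-01, -4.43599864e-01,  6.36716237e-01,
         1.36032405e+00],
       [ 7.76007967e-01, -3.60765505e-01,  5.17358567e-01,
         6.57505247e-01],
       [ 2.05064838e-04,  8.20406857e-01,  5.71780156e-01,
         9.19216383e-01],
       [ 0.00000000e+00,  0.00000000e+00,  0.00000000e+00,
         1.00000000e+00]])}
{'intrinsics': array([[583.17177606,   0.        , 307.96476973],
       [  0.        , 583.17177606, 238.02382664],
       [  0.        ,   0.        ,   1.        ]]), 'world_from_camera': array([[-0.11253092,  0.97143954, -0.20890671,  0.18170325],
       [-0.99364229, -0.11074155,  0.02028061, -0.00814834],
       [-0.00343327,  0.20986074,  0.97772526,  1.68357983],
       [ 0.        ,  0.        ,  0.        ,  1.        ]])}
{'time_s': 0.1, 'joint_pos': array([-7.67584609e+01,  1.77013923e+01,  9.36832803e+01, -9.22709521e-04,
        6.87405569e+01, -3.99259926e+00]), 'joint_vel': array([-0.10675631, -0.04949658, -0.17874713, -0.00696498,  0.0315083 ,
       -0.01344957]), 'effort': array([-2.76389519e-04, -4.16407406e+01, -2.77644646e+01, -1.13749738e-04,
        3.96037591e-03,  3.30836883e-06]), 'position': array([ 0.18498704, -0.59624202,  0.25513274]), 'tool_rot': array([-1.79875015e+02, -7.86232561e-03,  1.72344653e+01]), 'force': array([0.91230872, 0.55157315, 0.11612459]), 'moment': array([ 0.00215443, -0.00194443,  0.03545833]), 'grip_force': 0.0, 'finger_gap': 0.08520475770968601}
```

View pics/scene0.png

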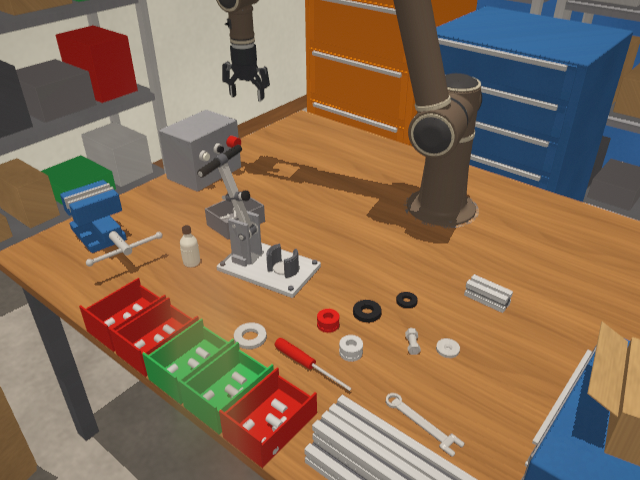

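View pics/top0.png

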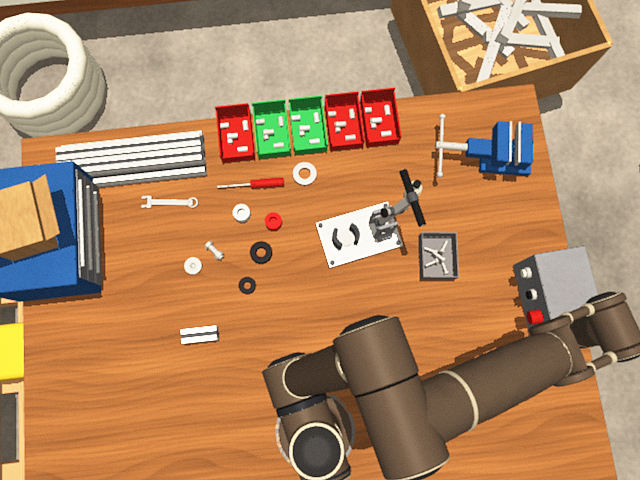

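The scene view shows the press at (270,255), the silver body at (350,347), its red look-alike at (327,320), black rings at (367,310) and (406,299), and the disc at (447,347). In the top view these are: press pocket (345,236), silver body (241,213), red one (273,221), large black ring (261,252), small black ring (247,285) and disc (193,266). The silver body, the smaller ring and the light disc with a small hole fit the description. I'll confirm with a crop.

```bash
python3 - <<'E'
from h import *
p=cv2.imread('pics/top0.png'); cv2.imwrite('pics/c1.png',cv2.resize(p[165:310,170:430],None,fx=3,fy=3,interpolation=cv2.INTER_CUBIC))
d=np.load('pics/top0.npz')['d']
for n,u,v,z in [('body',241,213,.028),('big',261,252,.012),('small',247,285,.012),('disc',193,266,.008),('pocket',345,236,.064),('handle',411,196,.279)]:
    print(n,world('top',u,v,z).round(4))
E
```

```text
body [0.6322 0.1441 0.028 ]
big [0.5129 0.098  0.012 ]
small [0.4211 0.1474 0.012 ]
disc [0.4949 0.2989 0.008 ]
pocket [ 0.5217 -0.147   0.064 ]
handle [ 0.5594 -0.3054  0.279 ]
```

View pics/c1.png

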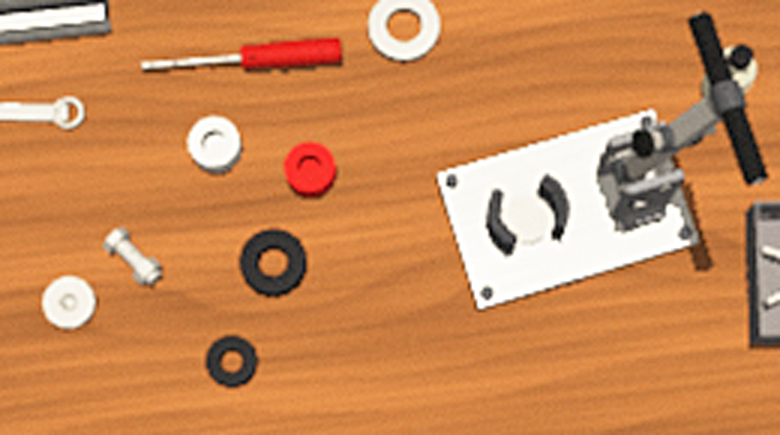

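The crop shows the silver body with blind bore at (214,143), the disc with its small hole at (69,302), the small ring at (232,361), about 50 mm across, and the larger ring at (273,262), about 62 mm. So the small ring is the spacer. The pocket is at (528,216). Next I measure with depth from both cameras.

```bash
cat >> h.py <<'E'
def cloud(n,tag):
    d=np.load(f'pics/{tag}.npz')['d']; c=optics.get_calibration(n);K=np.array(c['intrinsics']);T=np.array(c['world_from_camera'])
    v,u=np.mgrid[0:480,0:640]; P=np.stack([(u-K[0,2])/K[0,0]*d,-(v-K[1,2])/K[1,1]*d,-d],-1)
    W=P@T[:3,:3].T+T[:3,3]; W[d==0]=np.nan; return W
E
python3 - <<'E'
from h import *
for n in('top','scene'):
    W=cloud(n,n+'0').reshape(-1,3); W=W[~np.isnan(W[:,0])]
    for nm,x,y,h in [('body',.632,.144,.028),('small',.421,.147,.012),('disc',.495,.299,.008),('red',.61,.08,.028),('big',.513,.098,.012)]:
        near=np.hypot(W[:,0]-x,W[:,1]-y); b=W[(near>.04)&(near<.05)]; bz=np.median(b[:,2])
        s=W[(near<.038)&(W[:,2]>bz+h-.004)&(W[:,2]<bz+h+.006)]
        if len(s)<5: print(nm,'none');continue
        (c,r)=cv2.minEnclosingCircle(s[:,:2].astype(np.float32))
        print(n,nm,np.round(c,4),'r',round(r,4),'mean',s.mean(0).round(4),'bench',round(bz,4),len(s))
    s=W[(np.abs(W[:,0]-.53)<.17)&(np.abs(W[:,1]+.18)<.17)]
    q=s[(s[:,2]>.009)&(s[:,2]<.021)]
    print(n,'plate',cv2.minAreaRect(q[:,:2].astype(np.float32)),len(q))
    q=s[(s[:,2]>.056)&(s[:,2]<.072)&(np.hypot(s[:,0]-.52,s[:,1]+.147)<.055)]
    print('walls',cv2.minAreaRect(q[:,:2].astype(np.float32)),q.mean(0),len(q))
# plate corners in top picture
for u,v in [(438,174),(655,110),(480,309),(692,243)]: print(world('top',169.67+u/3+.0,164.67+v/3,.015).round(4))
E
```

```text
top body [0.6345 0.146 ] r 0.0256 mean [0.6337 0.1464 0.0285] bench -0.0003 135
top small [0.4195 0.1397] r 0.0366 mean [0.4194 0.1499 0.0124] bench 0.0001 160
top disc [0.4942 0.3015] r 0.0372 mean [0.4957 0.3016 0.0082] bench 0.0003 207
top red [0.5994 0.0579] r 0.0237 mean [0.6019 0.063  0.0291] bench 0.0012 84
top big [0.5105 0.0979] r 0.0358 mean [0.5097 0.0997 0.0141] bench 0.0002 215
top plate ((0.5281829833984375, -0.17987827956676483), (0.3363437056541443, 0.33837762475013733), 0.24280260503292084) 2428
walls ((0.5244603157043457, -0.1489587426185608), (0.05537671595811844, 0.07712827622890472), 8.234027862548828) [ 0.52440788 -0.14962139  0.06535143] 159
scene body [0.6369 0.1432] r 0.0279 mean [0.6383 0.1445 0.0288] bench 0.001 281
scene small [0.4244 0.148 ] r 0.0267 mean [0.4246 0.1484 0.0127] bench 0.0011 211
scene disc [0.4958 0.2985] r 0.0344 mean [0.4986 0.3004 0.0086] bench 0.0008 326
scene red [0.6024 0.0562] r 0.025 mean [0.605  0.0625 0.0291] bench 0.0024 136
scene big [0.5164 0.0993] r 0.0346 mean [0.518  0.1008 0.0155] bench 0.001 389
scene plate ((0.5309466123580933, -0.20830218493938446), (0.28125935792922974, 0.26432791352272034), 89.52906799316406) 2075
walls ((0.5309275984764099, -0.1479826271533966), (0.057428017258644104, 0.08031459152698517), 13.468038558959961) [ 0.53151552 -0.14612164  0.06503508] 235
[ 0.5816 -0.0705  0.015 ]
[ 0.6219 -0.2911  0.015 ]
[ 0.4439 -0.0953  0.015 ]
[ 0.485  -0.3079  0.015 ]
```

```bash
cat >> h.py <<'E'
from scipy.spatial.transform import Rotation as Ro
def plan(tgt,yaw=None,n=10,s=None):
    """rows (units) from the present pose to tgt with tool down and given yaw"""
    s=s or monitor.state(); p=np.array(s['position']); R=Ro.from_euler('xyz',s['tool_rot'],degrees=True)
    G=Ro.from_euler('xyz',[180,0,100.4 if yaw is None else yaw],degrees=True)
    rv=(R.inv()*G).as_rotvec(); d=(np.array(tgt)-p)/n
    for i in range(n):
        Ri=R*Ro.from_rotvec(rv*i/n); print(np.round(Ri.inv().apply(d)/.5,3).tolist(),np.round(rv/n/.15,3).tolist())
        if np.linalg.norm(rv)<.05 and i==0: print('x',n);break
E
python3 - <<'E'
from h import *
plan([.40,-.22,.25])
E
```

```text
[0.063, -0.059, 0.001] [-0.001, -0.001, -0.968]
[0.071, -0.049, 0.001] [-0.001, -0.001, -0.968]
[0.078, -0.039, 0.001] [-0.001, -0.001, -0.968]
[0.082, -0.027, 0.001] [-0.001, -0.001, -0.968]
[0.085, -0.015, 0.001] [-0.001, -0.001, -0.968]
[0.087, -0.002, 0.001] [-0.001, -0.001, -0.968]
[0.086, 0.01, 0.001] [-0.001, -0.001, -0.968]
[0.084, 0.023, 0.001] [-0.001, -0.001, -0.968]
[0.079, 0.035, 0.001] [-0.001, -0.001, -0.968]
[0.074, 0.046, 0.001] [-0.001, -0.001, -0.968]
```

Call:
move_arm:
  increments:
    - {"translation": [0.063,-0.059,0],"angular": [0,0,-0.968]}
    - {"translation": [0.071,-0.049,0],"angular": [0,0,-0.968]}
    - {"translation": [0.078,-0.039,0],"angular": [0,0,-0.968]}
    - {"translation": [0.082,-0.027,0],"angular": [0,0,-0.968]}
    - {"translation": [0.085,-0.015,0],"angular": [0,0,-0.968]}
    - {"translation": [0.087,-0.002,0],"angular": [0,0,-0.968]}
    - {"translation": [0.086,0.01,0],"angular": [0,0,-0.968]}
    - {"translation": [0.084,0.023,0],"angular": [0,0,-0.968]}
    - {"translation": [0.079,0.035,0],"angular": [0,0,-0.968]}
    - {"translation": [0.074,0.046,0],"angular": [0,0,-0.968]}
  jaw: 0.2

```text
time_s: 1.1
position: [0.4003, -0.2188, 0.256]
tool_rot: [-180.0, -0.0, 100.8]
force: [0.4, -0.9, 1.2]
finger_gap: 0.0684
grip_force: 0.0
```

```bash
python3 - <<'E'
from h import *
plan([.6345,.1455,.13])
E
```

```text
[0.063, 0.06, 0.025] [-0.0, -0.0, 0.004]
x 10
```

Call:
move_arm:
  increments:
    - {"translation": [0.063,0.06,0.025],"angular": [0,0,0.04]}
    - {"translation": [0.063,0.06,0.025],"angular": [0,0,0]}
    - {"translation": [0.063,0.06,0.025],"angular": [0,0,0]}
    - {"translation": [0.063,0.06,0.025],"angular": [0,0,0]}
    - {"translation": [0.063,0.06,0.025],"angular": [0,0,0]}
    - {"translation": [0.063,0.06,0.025],"angular": [0,0,0]}
    - {"translation": [0.063,0.06,0.025],"angular": [0,0,0]}
    - {"translation": [0.063,0.06,0.025],"angular": [0,0,0]}
    - {"translation": [0.063,0.06,0.025],"angular": [0,0,0]}
    - {"translation": [0.063,0.06,0.025],"angular": [0,0,0]}

```text
time_s: 2.1
position: [0.6402, 0.1438, 0.13]
tool_rot: [-179.9, 0.0, 100.1]
force: [0.4, 0.1, 0.4]
finger_gap: 0.068
grip_force: 0.0
```

```bash
python3 - <<'E'
from h import *
cap('scene','s1');cap('top','t1')
s=monitor.state();print(s['position'],s['tool_rot'])
a=cv2.imread('pics/s1.png')[250:390,270:420];b=cv2.imread('pics/t1.png')[150:290,170:320]
a=cv2.resize(a,(400,373),interpolation=2);b=cv2.resize(b,(400,373),interpolation=2)
cv2.imwrite('pics/c2.png',np.hstack([a,b]))
plan([.6345,.1455,.034])
E
```

```text
[0.64058495 0.14655751 0.12820525] [-1.79909023e+02 -9.38035853e-02  1.00317892e+02]
[-0.0, -0.001, 0.019] [-0.001, -0.001, -0.001]
x 10
```

View pics/c2.png

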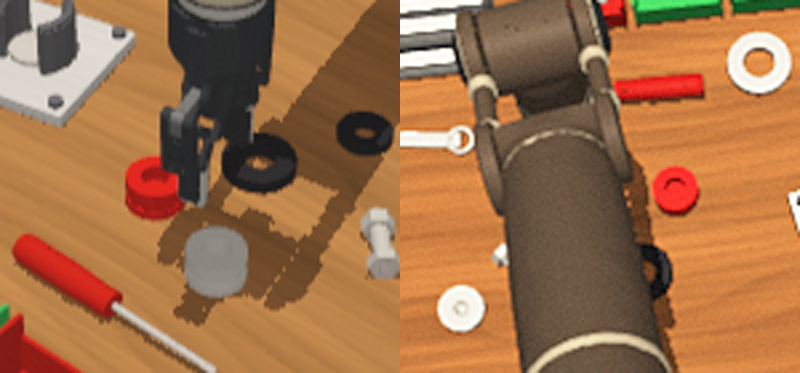

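The left half (scene) shows the gripper over the silver body at (217,262), with the red body at (155,187) clear. The top camera's view of the body is blocked by the arm. Descending.

Call:
move_arm:
  increments:
    - {"translation": [0,-0.001,0.022],"angular": [0,0,0]}
    - {"translation": [0,-0.001,0.022],"angular": [0,0,0]}
    - {"translation": [0,-0.001,0.022],"angular": [0,0,0]}
    - {"translation": [0,-0.001,0.022],"angular": [0,0,0]}
    - {"translation": [0,-0.001,0.022],"angular": [0,0,0]}
    - {"translation": [0,-0.001,0.022],"angular": [0,0,0]}
    - {"translation": [0,-0.001,0.022],"angular": [0,0,0]}
    - {"translation": [0,-0.001,0.022],"angular": [0,0,0]}
    - {"translation": [0,-0.001,0.012],"angular": [0,0,0]}
    - {"translation": [0,0,0],"angular": [0,0,0]}

```text
time_s: 3.2
position: [0.6344, 0.1413, 0.0358]
tool_rot: [-179.8, -0.0, 100.1]
force: [-0.2, 0.2, -0.4]
finger_gap: 0.0678
grip_force: 0.0
```

```bash
python3 - <<'E'
from h import *
s=monitor.state();print(s['position'],s['tool_rot'])
cap('scene','s2');s=monitor.state();print(s['position'],s['tool_rot'])
W=cloud('scene','s2').reshape(-1,3);W=W[~np.isnan(W[:,0])]
# finger points low down near the tcp
q=W[(np.hypot(W[:,0]-.636,W[:,1]-.145)<.07)]
f=q[(np.hypot(q[:,0]-.636,q[:,1]-.145)>.031)&(q[:,2]>.003)&(q[:,2]<.06)]
print(len(f),f[np.argsort(f[:,2])][:12].round(3))
E
```

```text
[0.63439493 0.14129053 0.03575868] [-1.79849676e+02 -4.15479477e-03  1.00088115e+02]
[0.63510046 0.14141983 0.03660001] [-1.79936757e+02 -1.98661693e-03  1.00091440e+02]
395 [[0.586 0.134 0.003]
 [0.582 0.153 0.003]
 [0.642 0.178 0.003]
 [0.597 0.192 0.003]
 [0.673 0.183 0.003]
 [0.666 0.196 0.003]
 [0.67  0.204 0.003]
 [0.616 0.188 0.003]
 [0.657 0.194 0.003]
 [0.678 0.142 0.003]
 [0.674 0.178 0.003]
 [0.59  0.187 0.003]]
```

```bash
python3 - <<'E'
from h import *
for i in range(4):
    optics.read_camera('top');s=monitor.state();print(s['position'].round(4),s['joint_vel'].round(2),s['joint_pos'].round(2))
E
```

```text
[0.6357 0.1415 0.0373] [-0.05 -0.63 -0.68 -0.04 -0.02 -0.  ] [ 8.72 35.57 96.02 -0.   48.4  -1.37]
[0.636  0.1416 0.0377] [-0.13 -0.48 -0.17 -0.05 -0.   -0.09] [ 8.72 35.54 96.01  0.   48.4  -1.37]
[0.6362 0.1416 0.0379] [ 0.   -0.37 -0.19  0.08  0.04 -0.  ] [ 8.72 35.52 96.    0.   48.4  -1.37]
[0.6362 0.1416 0.038 ] [-0.02 -0.1   0.08 -0.01  0.11 -0.04] [ 8.72 35.51 96.    0.   48.4  -1.37]
```

Call:
move_arm:
  increments:
    - {"translation": [0.004,0,0.006],"angular": [0,0,-0.035]}
    - {"translation": [0.004,0,0.006],"angular": [0,0,0]}
    - {"translation": [0,0,0],"angular": [0,0,0]}
    - {"translation": [0,0,0],"angular": [0,0,0]}
    - {"translation": [0,0,0],"angular": [0,0,0]}
    - {"translation": [0,0,0],"angular": [0,0,0]}
    - {"translation": [0,0,0],"angular": [0,0,0]}
    - {"translation": [0,0,0],"angular": [0,0,0]}
    - {"translation": [0,0,0],"angular": [0,0,0]}
    - {"translation": [0,0,0],"angular": [0,0,0]}
  jaw: 1

```text
time_s: 4.45
position: [0.6362, 0.1445, 0.0343]
tool_rot: [179.9, 0.1, 100.4]
force: [-2.8, -4.6, 12.1]
finger_gap: 0.0483
grip_force: 59.9
```

Call:
move_arm:
  increments:
    - {"translation": [0,0,-0.02],"angular": [0,0,0]}
    - {"translation": [0,0,-0.04],"angular": [0,0,0]}
    - {"translation": [0,0,-0.05],"angular": [0,0,0]}
    - {"translation": [0,0,-0.05],"angular": [0,0,0]}
    - {"translation": [0,0,-0.04],"angular": [0,0,0]}
    - {"translation": [0,0,-0.01],"angular": [0,0,0]}
    - {"translation": [0,0,0],"angular": [0,0,0]}
    - {"translation": [0,0,0],"angular": [0,0,0]}
    - {"translation": [0,0,0],"angular": [0,0,0]}
    - {"translation": [0,0,0],"angular": [0,0,0]}

```text
time_s: 5.45
position: [0.6338, 0.1452, 0.1346]
tool_rot: [-179.8, -0.0, 100.4]
force: [0.9, -0.4, -1.1]
finger_gap: 0.0482
grip_force: 61.9
```

```bash
python3 - <<'E'
from h import *
cap('scene','s3');s=monitor.state();print(s['position'],s['tool_rot'],s['force'])
plan([.5247,-.150,.14])
W=cloud('scene','s3');p=np.load('pics/s3.npz')['p']
a=p[220:380,260:420,::-1];cv2.imwrite('pics/c3.png',cv2.resize(a,(600,600),interpolation=2))
E
```

```text
[0.63402281 0.14520599 0.13489028] [-1.79868733e+02 -3.53548038e-03  1.00383032e+02] [-0.48185357  0.74724237 -0.8885463 ]
[-0.054, -0.032, -0.001] [-0.002, -0.0, -0.0]
x 10
```

View pics/c3.png

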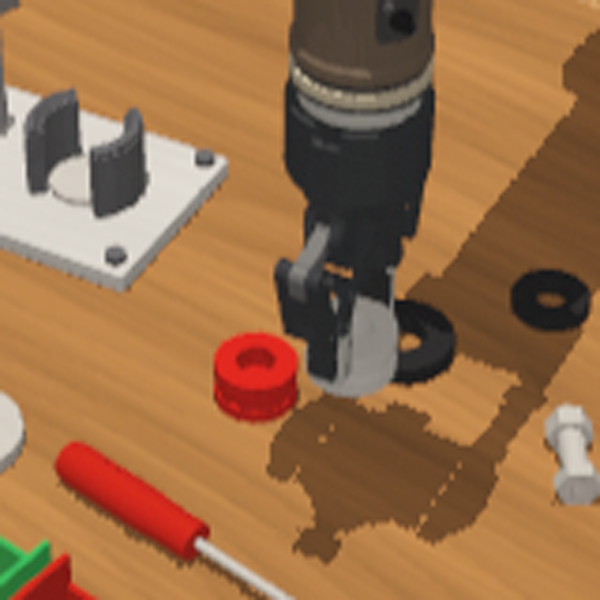

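Call:
move_arm:
  increments:
    - {"translation": [-0.06,-0.035,0],"angular": [0,0,0]}
    - {"translation": [-0.06,-0.035,0],"angular": [0,0,0]}
    - {"translation": [-0.06,-0.035,0],"angular": [0,0,0]}
    - {"translation": [-0.06,-0.035,0],"angular": [0,0,0]}
    - {"translation": [-0.06,-0.035,0],"angular": [0,0,0]}
    - {"translation": [-0.06,-0.035,0],"angular": [0,0,0]}
    - {"translation": [-0.06,-0.035,0],"angular": [0,0,0]}
    - {"translation": [-0.06,-0.035,0],"angular": [0,0,0]}
    - {"translation": [-0.06,-0.036,0],"angular": [0,0,0]}
    - {"translation": [0,0,0],"angular": [0,0,0]}

```text
time_s: 6.5
position: [0.5266, -0.1521, 0.136]
tool_rot: [-179.9, 0.1, 100.1]
force: [-0.3, 1.0, -1.7]
finger_gap: 0.0479
grip_force: 62.1
```

```bash
python3 - <<'E'
from h import *
cap('scene','s4');cap('scene','s4');cap('scene','s4');cap('top','t4');s=monitor.state();print(s['position'],s['tool_rot'],s['force'])
plan([.527,-.1495,.12])
a=cv2.imread('pics/s4.png')[180:300,205:335];b=cv2.imread('pics/t4.png')[170:290,300:420]
a=cv2.resize(a,(433,400),interpolation=2);b=cv2.resize(b,(360,360),interpolation=2);b=cv2.copyMakeBorder(b,0,40,0,0,0)
cv2.imwrite('pics/c4.png',np.hstack([a,b]))
E
```

```text
[ 0.52820113 -0.14806395  0.13605302] [-1.79995248e+02 -3.34285317e-02  1.00398500e+02] [ 0.32315545  0.68785091 -1.04773888]
[-0.0, -0.0, 0.003] [-0.0, -0.0, -0.0]
x 10
```

View pics/c4.png

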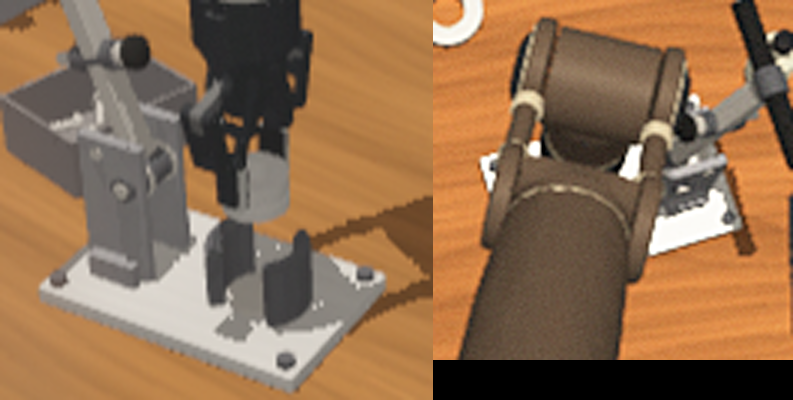

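Left half: the body hangs over the pocket, with its right edge at about x=290 and its bottom at y=219. The plate corners are at (40,290), (293,383) and (385,275), and the walls are at (230,265) and (288,275). I compare these with model projections.

```bash
cat >> h.py <<'E'
def proj(n,P):
    c=optics.get_calibration(n);K=np.array(c['intrinsics']);T=np.array(c['world_from_camera'])
    q=(np.atleast_2d(P)-T[:3,3])@T[:3,:3]; return np.c_[K[0,0]*q[:,0]/-q[:,2]+K[0,2],K[1,1]*-q[:,1]/-q[:,2]+K[1,2]]
def press(P,o=(.527,-.1495),yaw=-79.6):
    return Ro.from_euler('z',yaw,degrees=True).apply(np.atleast_2d(P))+np.r_[o,0]
E
python3 - <<'E'
from h import *
t=np.linspace(0,6.283,60);C=np.c_[np.cos(t),np.sin(t),0*t]
img=cv2.imread('pics/s4.png');S=6;u0,v0=240,205
a=cv2.resize(img[v0:v0+95,u0:u0+90],None,fx=S,fy=S,interpolation=cv2.INTER_CUBIC)
def dr(P,col,closed=True):
    q=((proj('scene',P)-[u0,v0]+.5)*S*16).round().astype(np.int32); cv2.polylines(a,[q],closed,col,1,cv2.LINE_AA,4)
c=[.5282,-.1481]
for z in(.1017,.1297): dr(C*.025+np.r_[c,z],(0,0,255))
o=(.527,-.1495)
for s in (0,np.pi):
    for z,r in((.069,.027),(.069,.039),(.02,.027)):
        k=np.linspace(-.65,.65,15)+s; dr(press(np.c_[r*np.cos(k),r*np.sin(k),0*k+z],o),(0,255,0),False)
dr(press([[-.07,-.07,.015],[-.07,.07,.015],[.155,.07,.015],[.155,-.07,.015]],o),(255,0,0))
cv2.imwrite('pics/c5.png',a)
E
```

```text
(no output)
```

View pics/c5.png

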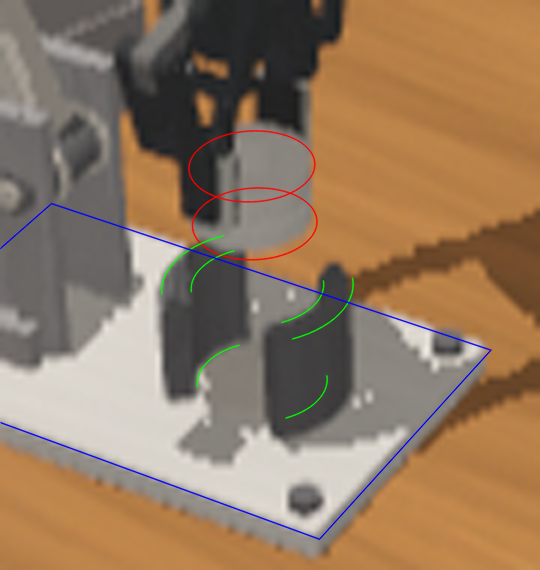

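The plate projection (blue) fits within about 3 px. The body sits about 7 px (about 2 mm) above and 4 px left of its model. Checking with depth whether that is height or position.

```bash
python3 - <<'E'
from h import *
from scipy.optimize import least_squares
p=np.load('pics/s4.npz')['p'].astype(int)
W=cloud('scene','s4');w=W.reshape(-1,3);col=p.reshape(-1,3).mean(1)
m=(np.hypot(w[:,0]-.5285,w[:,1]+.149)<.032)&(col>105)&(w[:,2]>.09)&(w[:,2]<.14)
q=w[m]; print(len(q),q[:,2].min(),q[:,2].max(),np.percentile(q[:,2],[2,98]))
r=least_squares(lambda c:np.hypot(q[:,0]-c[0],q[:,1]-c[1])-.025,[.5285,-.149],loss='soft_l1',f_scale=.001);print('body',r.x,np.abs(r.fun).mean())
# same fit on the body's side on the bench at the start, and walls
w0=cloud('scene','scene0').reshape(-1,3)
q=w0[(np.hypot(w0[:,0]-.636,w0[:,1]-.145)<.032)&(w0[:,2]>.006)&(w0[:,2]<.024)]
r=least_squares(lambda c:np.hypot(q[:,0]-c[0],q[:,1]-c[1])-.025,[.636,-.145],loss='soft_l1',f_scale=.001);print('body0',r.x,len(q))
q=press_in=Ro.from_euler('z',79.6,degrees=True).apply(w0-[.527,-.1495,0])
m=(np.hypot(q[:,0],q[:,1])<.045)&(q[:,2]>.03); print('walls z',np.percentile(q[m][:,2],[90,98]))
k=m&(q[:,2]>.03)&(q[:,2]<.06)
for s in(-1,1):
    x=q[k&(q[:,0]*s>0)]; print(s,len(x),np.percentile(np.hypot(x[:,0],x[:,1]),[5,25,50,75,95]).round(4))
E
```

```text
276 0.10097915773688804 0.13985125840748802 [0.10286766 0.13587191]
body [ 0.53308826 -0.15267563] 0.004277418660624875
body0 [0.63672711 0.14376934] 195
walls z [0.07011974 0.07228511]
-1 146 [0.0317 0.0365 0.0376 0.0385 0.041 ]
1 138 [0.0245 0.0279 0.0297 0.0329 0.0396]
```

Call:
move_arm:
  increments:
    - {"translation": [-0.003,-0.004,0.012],"angular": [0,0,0]}
    - {"translation": [0,0,0.012],"angular": [0,0,0]}
    - {"translation": [0,0,0.012],"angular": [0,0,0]}
    - {"translation": [0,0,0.01],"angular": [0,0,0]}
    - {"translation": [0,0,0.008],"angular": [0,0,0]}
    - {"translation": [0,0,0.008],"angular": [0,0,0]}
    - {"translation": [0,0,0.006],"angular": [0,0,0]}
    - {"translation": [0,0,0.006],"angular": [0,0,0]}
    - {"translation": [0,0,0.006],"angular": [0,0,0]}
    - {"translation": [0,0,0],"angular": [0,0,0]}

```text
time_s: 7.7
position: [0.5261, -0.1505, 0.0959]
tool_rot: [-180.0, -0.0, 100.4]
force: [-0.3, 0.2, -1.0]
finger_gap: 0.0477
grip_force: 62.1
```

Call:
move_arm:
  increments:
    - {"translation": [0,0,0.006],"angular": [0,0,0]}
    - {"translation": [0,0,0.006],"angular": [0,0,0]}
    - {"translation": [0,0,0.008],"angular": [0,0,0]}
    - {"translation": [0,0,0.008],"angular": [0,0,0]}
    - {"translation": [0,0,0.008],"angular": [0,0,0]}
    - {"translation": [0,0,0.008],"angular": [0,0,0]}
    - {"translation": [0,0,0.008],"angular": [0,0,0]}
    - {"translation": [0,0,0.008],"angular": [0,0,0]}
    - {"translation": [0,0,0.008],"angular": [0,0,0]}
    - {"translation": [0,0,0],"angular": [0,0,0]}

```text
time_s: 8.7
position: [0.5258, -0.1503, 0.0615]
tool_rot: [-179.9, -0.0, 100.4]
force: [0.6, 0.2, -0.4]
finger_gap: 0.0479
grip_force: 62.2
```

Bottom should now be about 8 mm above the floor and free. Lower gently.

Call:
move_arm:
  increments:
    - {"translation": [0,0,0.004],"angular": [0,0,0]}
    - {"translation": [0,0,0.004],"angular": [0,0,0]}
    - {"translation": [0,0,0.003],"angular": [0,0,0]}
    - {"translation": [0,0,0.002],"angular": [0,0,0]}
    - {"translation": [0,0,0.001],"angular": [0,0,0]}
    - {"translation": [0,0,0],"angular": [0,0,0]}
    - {"translation": [0,0,0],"angular": [0,0,0]}
    - {"translation": [0,0,0],"angular": [0,0,0]}
    - {"translation": [0,0,0],"angular": [0,0,0]}
    - {"translation": [0,0,0],"angular": [0,0,0]}

```text
time_s: 9.7
position: [0.5264, -0.1505, 0.0553]
tool_rot: [180.0, 0.0, 100.4]
force: [0.3, -0.6, 0.1]
finger_gap: 0.048
grip_force: 62.2
```

Call:
move_arm:
  increments:
    - {"translation": [0,0,0.002],"angular": [0,0,0]}
    - {"translation": [0,0,0],"angular": [0,0,0]}
    - {"translation": [0,0,0],"angular": [0,0,0]}
    - {"translation": [0,0,0],"angular": [0,0,0]}
    - {"translation": [0,0,0],"angular": [0,0,0]}
    - {"translation": [0,0,0],"angular": [0,0,0]}
    - {"translation": [0,0,0],"angular": [0,0,0]}
    - {"translation": [0,0,0],"angular": [0,0,0]}
    - {"translation": [0,0,0],"angular": [0,0,0]}
    - {"translation": [0,0,0],"angular": [0,0,0]}

```text
time_s: 10.7
position: [0.5265, -0.1506, 0.0544]
tool_rot: [180.0, 0.0, 100.4]
force: [-0.9, -0.1, -0.0]
finger_gap: 0.0475
grip_force: 62.4
```

Call:
move_arm:
  increments:
    - {"translation": [0,0,0],"angular": [0,0,0]}
    - {"translation": [0,0,0],"angular": [0,0,0]}
    - {"translation": [0,0,0],"angular": [0,0,0]}
    - {"translation": [0,0,-0.02],"angular": [0,0,0]}
    - {"translation": [0,0,-0.03],"angular": [0,0,0]}
    - {"translation": [0,0,-0.05],"angular": [0,0,0]}
    - {"translation": [0,0,-0.05],"angular": [0,0,0]}
    - {"translation": [0.02,0,-0.04],"angular": [0,0,0]}
    - {"translation": [0.05,0,-0.01],"angular": [0,0,0]}
    - {"translation": [0.08,-0.02,0],"angular": [0,0,0]}
  jaw: 0.2

```text
time_s: 11.7
position: [0.5066, -0.0797, 0.1583]
tool_rot: [179.5, 0.2, 100.2]
force: [0.5, -0.1, 0.2]
finger_gap: 0.0683
grip_force: 0.0
```

```bash
python3 - <<'E'
from h import *
s=monitor.state();print(s['position'])
plan([.421,.1485,.07])
E
```

```text
[ 0.50660273 -0.07973231  0.15834137]
[0.048, -0.009, 0.017] [0.006, 0.003, -0.002]
x 10
```

Call:
move_arm:
  increments:
    - {"translation": [0.054,-0.009,0.01],"angular": [0,0,0]}
    - {"translation": [0.054,-0.009,0.016],"angular": [0,0,0]}
    - {"translation": [0.054,-0.009,0.02],"angular": [0,0,0]}
    - {"translation": [0.054,-0.009,0.022],"angular": [0,0,0]}
    - {"translation": [0.054,-0.009,0.022],"angular": [0,0,0]}
    - {"translation": [0.054,-0.009,0.022],"angular": [0,0,0]}
    - {"translation": [0.054,-0.009,0.022],"angular": [0,0,0]}
    - {"translation": [0.054,-0.009,0.022],"angular": [0,0,0]}
    - {"translation": [0.03,-0.009,0.01],"angular": [0,0,0]}
    - {"translation": [0,0,0],"angular": [0,0,0]}

```text
time_s: 12.7
position: [0.4205, 0.1427, 0.0717]
tool_rot: [-180.0, -0.0, 100.6]
force: [0.2, -0.1, -0.6]
finger_gap: 0.068
grip_force: 0.0
```

```bash
python3 - <<'E'
from h import *
for i in range(2): cap('top','t6')
cap('scene','s6')
s=monitor.state();print(s['position'],s['tool_rot'])
plan([.4225,.148,.035],n=1)
t=np.linspace(0,6.283,60);C=np.c_[np.cos(t),np.sin(t),0*t]
def ov(n,tag,u0,v0,w,h,S,items):
    a=cv2.resize(cv2.imread(f'pics/{tag}.png')[v0:v0+h,u0:u0+w],None,fx=S,fy=S,interpolation=cv2.INTER_CUBIC)
    for P in items:
        q=((proj(n,P)-[u0,v0]+.5)*S*16).round().astype(np.int32); cv2.polylines(a,[q],True,(0,255,0),1,cv2.LINE_AA,4)
    return a
it=[C*.025+[.4225,.148,z] for z in(0,.012)]
it2=[C*.025+np.array([.5265,-.1505,.048])]
A=np.hstack([ov('scene','s6',370,260,70,60,6,it),ov('scene','s6',255,235,50,60,6,it2)])
# before-arm pictures of spacer/disc
B=np.hstack([ov('scene','scene0',385,280,45,40,6,it),ov('scene','scene0',430,330,40,40,6,[C*.025+[.4955,.300,z] for z in(0,.008)]),ov('top','top0',180,250,40,40,5,[C*.025+[.4955,.300,.008]])[:240],])
A=np.vstack([A[:360],cv2.copyMakeBorder(cv2.copyMakeBorder(B,0,240-B.shape[0],0,0,0) if B.shape[0]<240 else B,0,0,0,max(0,720-B.shape[1]),0)[:, :720]])
cv2.imwrite('pics/c6.png',A); print(A.shape)
E
```

```text
[0.42274387 0.14125025 0.07241499] [1.79860044e+02 1.04461748e-02 1.00400743e+02]
[0.013, 0.002, 0.075] [0.016, 0.001, 0.0]
x 1Traceback (most recent call last):
  File "<stdin>", line 16, in <module>
    return _nx.concatenate(arrs, 1, dtype=dtype, casting=casting)
           ~~~~~~~~~~~~~~~^^^^^^^^^^^^^^^^^^^^^^^^^^^^^^^^^^^^^^^
ValueError: all the input array dimensions except for the concatenation axis must match exactly, but along dimension 0, the array at index 0 has size 240 and the array at index 2 has size 200
```

```bash
cat >> h.py <<'E'
t_=np.linspace(0,6.283,60);C=np.c_[np.cos(t_),np.sin(t_),0*t_]
def ov(n,tag,u0,v0,w,h,S,items):
    a=cv2.resize(cv2.imread(f'pics/{tag}.png')[v0:v0+h,u0:u0+w],None,fx=S,fy=S,interpolation=cv2.INTER_CUBIC)
    for P in items:
        q=((proj(n,P)-[u0,v0]+.5)*S*16).round().astype(np.int32); cv2.polylines(a,[q],True,(0,255,0),1,cv2.LINE_AA,4)
    return a
E
python3 - <<'E'
from h import *
it=[C*.025+[.4225,.148,z] for z in(0,.012)]; di=[C*.025+[.4955,.300,z] for z in(0,.008)]
A=np.hstack([ov('scene','s6',370,260,70,50,6,it),ov('scene','s6',255,235,50,50,6,[C*.025+np.array([.5265,-.1505,.048])])])
B=np.hstack([ov('scene','scene0',385,280,45,45,6,it),ov('scene','scene0',425,325,45,45,6,di),ov('top','top0',180,250,30,45,6,di[1:])])
cv2.imwrite('pics/c6.png',np.vstack([A,B]))
E
```

```text
(no output)
```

View pics/c6.png

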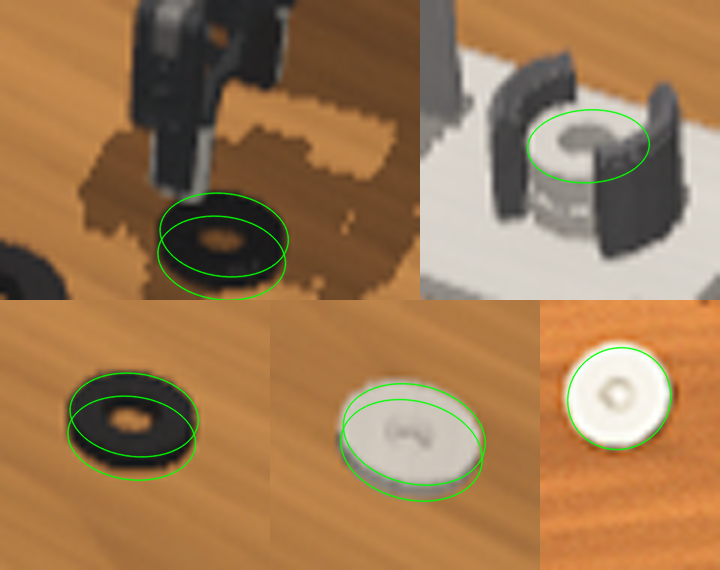

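The first panel shows the gripper over the spacer, with a fingertip at about (185,198). The second shows the body sitting flat in the pocket, matching the model. The lower panels show the spacer and disc models fitting within 1–2 mm. Checking fingertip height from that pixel.

```bash
python3 - <<'E'
from h import *
for z in(.035,.04,.045,.05,.055,.06): print(z,proj('scene',[[.4227+.034*.98,.1412+.034*.18,z],[.4227+.045*.98,.1412+.045*.18,z]]).round(1).tolist())
W=cloud('scene','s6'); print(W[286:294,398:404,2].round(3))
E
```

```text
0.035 [[399.4, 298.2], [397.6, 301.0]]
0.04 [[399.6, 296.5], [397.7, 299.3]]
0.045 [[399.8, 294.9], [397.9, 297.6]]
0.05 [[399.9, 293.2], [398.1, 295.9]]
0.055 [[400.1, 291.5], [398.2, 294.3]]
0.06 [[400.3, 289.8], [398.4, 292.6]]
[[ 0.078  0.081  0.08   0.084  0.079  0.078]
 [ 0.074  0.078  0.078  0.08   0.072  0.076]
 [ 0.074  0.075  0.079  0.079  0.072  0.073]
 [ 0.068  0.072  0.07   0.072  0.066  0.073]
 [ 0.066  0.066  0.067  0.07   0.069  0.068]
 [ 0.065  0.065  0.068  0.068  0.064  0.064]
 [ 0.056  0.061  0.064  0.062  0.06   0.06 ]
 [-0.001  0.002  0.057  0.057  0.057  0.06 ]]
```

Call:
move_arm:
  increments:
    - {"translation": [0.007,0,0.015],"angular": [0,0,0]}
    - {"translation": [0.007,0,0.015],"angular": [0,0,0]}
    - {"translation": [0,0.002,0.015],"angular": [0,0,0]}
    - {"translation": [0,0,0.015],"angular": [0,0,0]}
    - {"translation": [0,0,0.015],"angular": [0,0,0]}
    - {"translation": [0,0,0.01],"angular": [0,0,0]}
    - {"translation": [0,0,0.006],"angular": [0,0,0]}
    - {"translation": [0,0,0],"angular": [0,0,0]}
    - {"translation": [0,0,0],"angular": [0,0,0]}
    - {"translation": [0,0,0],"angular": [0,0,0]}

```text
time_s: 13.85
position: [0.4216, 0.1485, 0.0261]
tool_rot: [180.0, -0.0, 100.4]
force: [0.1, 0.0, 0.7]
finger_gap: 0.0684
grip_force: 0.0
```

Call:
move_arm:
  increments:
    - {"translation": [-0.001,0.001,0.005],"angular": [0,0,0]}
    - {"translation": [0,0,0],"angular": [0,0,0]}
    - {"translation": [0,0,0],"angular": [0,0,0]}
    - {"translation": [0,0,0],"angular": [0,0,0]}
    - {"translation": [0,0,0],"angular": [0,0,0]}
    - {"translation": [0,0,0],"angular": [0,0,0]}
    - {"translation": [0,0,0],"angular": [0,0,0]}
    - {"translation": [0,0,0],"angular": [0,0,0]}
    - {"translation": [0,0,0],"angular": [0,0,0]}
    - {"translation": [0,0,0],"angular": [0,0,0]}
  jaw: 1

```text
time_s: 14.85
position: [0.4225, 0.1481, 0.0237]
tool_rot: [179.9, -0.0, 100.4]
force: [-0.3, -0.3, 5.9]
finger_gap: 0.0469
grip_force: 62.1
```

```bash
python3 - <<'E'
from h import *
s=monitor.state();print(s['position'],s['force'])
s['position']=s['position']+[0,0,.1]
plan([.527,-.1505,.13],n=10,s=s)
E
```

```text
[0.42254134 0.14814463 0.02374757] [-0.33232007 -0.30368464  5.88446555]
[-0.063, 0.01, -0.001] [0.001, -0.0, -0.0]
x 10
```

Call:
move_arm:
  increments:
    - {"translation": [0,0,-0.02],"angular": [0,0,0]}
    - {"translation": [0,0,-0.04],"angular": [0,0,0]}
    - {"translation": [0,0,-0.05],"angular": [0,0,0]}
    - {"translation": [-0.03,0.005,-0.05],"angular": [0,0,0]}
    - {"translation": [-0.06,0.01,-0.03],"angular": [0,0,0]}
    - {"translation": [-0.07,0.01,-0.01],"angular": [0,0,0]}
    - {"translation": [-0.07,0.01,0],"angular": [0,0,0]}
    - {"translation": [-0.07,0.01,0],"angular": [0,0,0]}
    - {"translation": [-0.07,0.01,0],"angular": [0,0,0]}
    - {"translation": [-0.07,0.01,0],"angular": [0,0,0]}

```text
time_s: 15.85
position: [0.493, -0.0637, 0.1233]
tool_rot: [-180.0, -0.0, 100.4]
force: [0.7, 0.5, -0.9]
finger_gap: 0.0467
grip_force: 61.7
```

Call:
move_arm:
  increments:
    - {"translation": [-0.07,0.01,0],"angular": [0,0,0]}
    - {"translation": [-0.07,0.015,0],"angular": [0,0,0]}
    - {"translation": [-0.045,0.01,0],"angular": [0,0,0]}
    - {"translation": [0,0,0],"angular": [0,0,0]}
    - {"translation": [0,0,0],"angular": [0,0,0]}
    - {"translation": [0,0,0],"angular": [0,0,0]}
    - {"translation": [0,0,0],"angular": [0,0,0]}
    - {"translation": [0,0,0],"angular": [0,0,0]}
    - {"translation": [0,0,0],"angular": [0,0,0]}
    - {"translation": [0,0,0],"angular": [0,0,0]}

```text
time_s: 16.85
position: [0.5273, -0.15, 0.1234]
tool_rot: [180.0, -0.0, 100.4]
force: [-1.2, -0.2, -0.4]
finger_gap: 0.0471
grip_force: 61.7
```

```bash
python3 - <<'E'
from h import *
cap('scene','s7')
s=monitor.state();p=s['position'];print(p,s['tool_rot'],s['finger_gap'],s['grip_force'])
plan([.5265,-.1505,.12],n=1)
b=p[2]-.0237
cv2.imwrite('pics/c7.png',ov('scene','s7',245,195,90,95,6,[C*.025+[p[0],p[1],b],C*.025+[p[0],p[1],b+.012],C*.025+[.5265,-.1505,.048]]))
E
```

```text
[ 0.52735085 -0.15009734  0.12335746] [1.79996254e+02 1.05377026e-03 1.00406303e+02] 0.0471518934563697 61.71197596471757
[-0.0, -0.002, 0.007] [0.0, 0.0, 0.001]
x 1
```

View pics/c7.png

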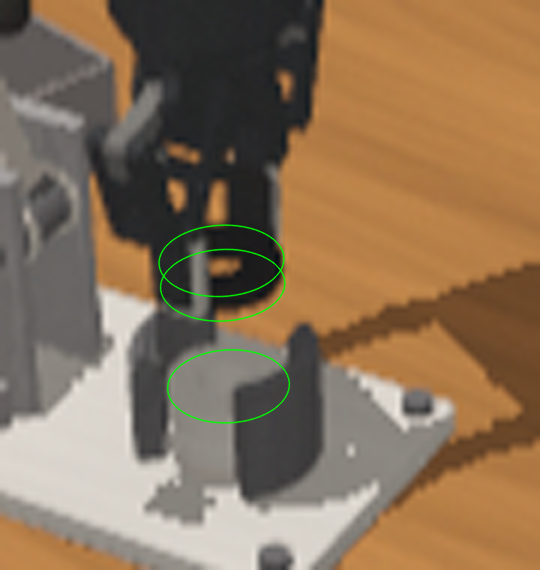

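The image shows the ring held flat, its right edge matching the model, over the body in the pocket. Lower it.

Call:
move_arm:
  increments:
    - {"translation": [0,-0.002,0.01],"angular": [0,0,0]}
    - {"translation": [0,0,0.01],"angular": [0,0,0]}
    - {"translation": [0,0,0.01],"angular": [0,0,0]}
    - {"translation": [0,0,0.01],"angular": [0,0,0]}
    - {"translation": [0,0,0.01],"angular": [0,0,0]}
    - {"translation": [0,0,0.008],"angular": [0,0,0]}
    - {"translation": [0,0,0.008],"angular": [0,0,0]}
    - {"translation": [0,0,0.008],"angular": [0,0,0]}
    - {"translation": [0,0,0.006],"angular": [0,0,0]}
    - {"translation": [0,0,0],"angular": [0,0,0]}

```text
time_s: 17.9
position: [0.526, -0.1504, 0.0827]
tool_rot: [-180.0, -0.0, 100.4]
force: [-0.3, -0.6, -0.4]
finger_gap: 0.0468
grip_force: 61.7
```

Call:
move_arm:
  increments:
    - {"translation": [0,0,0.006],"angular": [0,0,0]}
    - {"translation": [0,0,0.006],"angular": [0,0,0]}
    - {"translation": [0,0,0.005],"angular": [0,0,0]}
    - {"translation": [0,0,0.003],"angular": [0,0,0]}
    - {"translation": [0,0,0],"angular": [0,0,0]}
    - {"translation": [0,0,0],"angular": [0,0,0]}
    - {"translation": [0,0,0],"angular": [0,0,0]}
    - {"translation": [0,0,0],"angular": [0,0,0]}
    - {"translation": [0,0,0],"angular": [0,0,0]}
    - {"translation": [0,0,0],"angular": [0,0,0]}

```text
time_s: 18.9
position: [0.5264, -0.1506, 0.0734]
tool_rot: [180.0, 0.0, 100.4]
force: [-0.2, -0.5, -0.0]
finger_gap: 0.0469
grip_force: 61.7
```

Call:
move_arm:
  increments:
    - {"translation": [0,0,0.002],"angular": [0,0,0]}
    - {"translation": [0,0,0.001],"angular": [0,0,0]}
    - {"translation": [0,0,0],"angular": [0,0,0]}
    - {"translation": [0,0,0],"angular": [0,0,0]}
    - {"translation": [0,0,0],"angular": [0,0,0]}
    - {"translation": [0,0,0],"angular": [0,0,0]}
    - {"translation": [0,0,0],"angular": [0,0,0]}
    - {"translation": [0,0,0],"angular": [0,0,0]}
    - {"translation": [0,0,0],"angular": [0,0,0]}
    - {"translation": [0,0,0],"angular": [0,0,0]}

```text
time_s: 19.9
position: [0.5264, -0.1506, 0.0718]
tool_rot: [180.0, 0.0, 100.4]
force: [-0.8, -0.5, 1.0]
finger_gap: 0.0472
grip_force: 61.8
```

Call:
move_arm:
  increments:
    - {"translation": [0,0,0],"angular": [0,0,0]}
    - {"translation": [0,0,0],"angular": [0,0,0]}
    - {"translation": [0,0,0],"angular": [0,0,0]}
    - {"translation": [0,0,-0.02],"angular": [0,0,0]}
    - {"translation": [0,0,-0.03],"angular": [0,0,0]}
    - {"translation": [0,0,-0.05],"angular": [0,0,0]}
    - {"translation": [0,0,-0.04],"angular": [0,0,0]}
    - {"translation": [0.02,0,-0.01],"angular": [0,0,0]}
    - {"translation": [0.05,0,0],"angular": [0,0,0]}
    - {"translation": [0.08,0,0],"angular": [0,0,0]}
  jaw: 0.2

```text
time_s: 20.9
position: [0.5135, -0.077, 0.1479]
tool_rot: [179.9, 0.1, 100.2]
force: [0.4, -0.8, 0.6]
finger_gap: 0.0685
grip_force: 0.0
```

```bash
python3 - <<'E'
from h import *
s=monitor.state();print(s['position'])
plan([.496,.300,.06])
E
```

```text
[ 0.51347637 -0.07697694  0.14785888]
[0.075, 0.01, 0.018] [0.002, 0.001, -0.002]
x 10
```

Call:
move_arm:
  increments:
    - {"translation": [0.085,0.011,0.01],"angular": [0,0,0]}
    - {"translation": [0.085,0.011,0.02],"angular": [0,0,0]}
    - {"translation": [0.085,0.011,0.02],"angular": [0,0,0]}
    - {"translation": [0.085,0.011,0.02],"angular": [0,0,0]}
    - {"translation": [0.085,0.011,0.02],"angular": [0,0,0]}
    - {"translation": [0.085,0.011,0.02],"angular": [0,0,0]}
    - {"translation": [0.085,0.011,0.02],"angular": [0,0,0]}
    - {"translation": [0.085,0.011,0.02],"angular": [0,0,0]}
    - {"translation": [0.065,0.011,0.02],"angular": [0,0,0]}
    - {"translation": [0,0,0],"angular": [0,0,0]}

```text
time_s: 21.9
position: [0.4927, 0.3025, 0.0608]
tool_rot: [-180.0, -0.1, 100.6]
force: [0.6, -0.7, -0.0]
finger_gap: 0.0684
grip_force: 0.0
```

```bash
python3 - <<'E'
from h import *
for i in range(4): cap('top','t8')
s=monitor.state();print(s['position'])
plan([.496,.300,.022],n=1)
E
```

```text
[0.49394804 0.29781336 0.06189506]
[0.004, 0.005, 0.08] [-0.004, 0.003, -0.004]
x 1
```

Call:
move_arm:
  increments:
    - {"translation": [0.004,0.005,0.015],"angular": [0,0,0]}
    - {"translation": [0,0,0.015],"angular": [0,0,0]}
    - {"translation": [0,0,0.015],"angular": [0,0,0]}
    - {"translation": [0,0,0.015],"angular": [0,0,0]}
    - {"translation": [0,0,0.01],"angular": [0,0,0]}
    - {"translation": [0,0,0.008],"angular": [0,0,0]}
    - {"translation": [0,0,0],"angular": [0,0,0]}
    - {"translation": [0,0,0],"angular": [0,0,0]}
    - {"translation": [0,0,0],"angular": [0,0,0]}
    - {"translation": [0,0,0],"angular": [0,0,0]}

```text
time_s: 23.1
position: [0.4968, 0.3012, 0.0232]
tool_rot: [179.9, -0.0, 100.4]
force: [0.4, 0.8, -0.6]
finger_gap: 0.0684
grip_force: 0.0
```

Call:
move_arm:
  increments:
    - {"translation": [-0.002,0,0.002],"angular": [0,0,0]}
    - {"translation": [0,0,0],"angular": [0,0,0]}
    - {"translation": [0,0,0],"angular": [0,0,0]}
    - {"translation": [0,0,0],"angular": [0,0,0]}
    - {"translation": [0,0,0],"angular": [0,0,0]}
    - {"translation": [0,0,0],"angular": [0,0,0]}
    - {"translation": [0,0,0],"angular": [0,0,0]}
    - {"translation": [0,0,0],"angular": [0,0,0]}
    - {"translation": [0,0,0],"angular": [0,0,0]}
    - {"translation": [0,0,0],"angular": [0,0,0]}
  jaw: 1

```text
time_s: 24.1
position: [0.4974, 0.3003, 0.0227]
tool_rot: [179.9, -0.0, 100.4]
force: [0.2, -0.1, 5.9]
finger_gap: 0.0469
grip_force: 64.9
```

Call:
move_arm:
  increments:
    - {"translation": [0,0,-0.02],"angular": [0,0,0]}
    - {"translation": [0,0,-0.04],"angular": [0,0,0]}
    - {"translation": [0,0,-0.05],"angular": [0,0,0]}
    - {"translation": [0,0,-0.05],"angular": [0,0,0]}
    - {"translation": [0,0,-0.05],"angular": [0,0,0]}
    - {"translation": [0,0,-0.02],"angular": [0,0,0]}
    - {"translation": [0,0,0],"angular": [0,0,0]}
    - {"translation": [0,0,0],"angular": [0,0,0]}
    - {"translation": [0,0,0],"angular": [0,0,0]}
    - {"translation": [0,0,0],"angular": [0,0,0]}

```text
time_s: 25.1
position: [0.4956, 0.2994, 0.1351]
tool_rot: [-179.8, 0.1, 100.4]
force: [-1.2, 0.5, -1.6]
finger_gap: 0.0471
grip_force: 61.9
```

```bash
python3 - <<'E'
from h import *
s=monitor.state();print(s['position'])
plan([.5265,-.150,.138])
E
```

```text
[0.4955654  0.29944859 0.13508296]
[-0.09, -0.01, -0.0] [-0.002, 0.001, -0.0]
x 10
```

Call:
move_arm:
  increments:
    - {"translation": [-0.05,-0.006,0],"angular": [0,0,0]}
    - {"translation": [-0.085,-0.01,0],"angular": [0,0,0]}
    - {"translation": [-0.085,-0.01,0],"angular": [0,0,0]}
    - {"translation": [-0.085,-0.01,0],"angular": [0,0,0]}
    - {"translation": [-0.085,-0.01,0],"angular": [0,0,0]}
    - {"translation": [-0.085,-0.01,0],"angular": [0,0,0]}
    - {"translation": [-0.085,-0.01,0],"angular": [0,0,0]}
    - {"translation": [-0.085,-0.01,0],"angular": [0,0,0]}
    - {"translation": [-0.085,-0.01,0],"angular": [0,0,0]}
    - {"translation": [-0.085,-0.01,0],"angular": [0,0,0]}

```text
time_s: 26.1
position: [0.5223, -0.1111, 0.136]
tool_rot: [-179.9, -0.0, 100.4]
force: [1.2, 0.2, -1.1]
finger_gap: 0.0469
grip_force: 61.9
```

Call:
move_arm:
  increments:
    - {"translation": [-0.06,-0.004,0],"angular": [0,0,0]}
    - {"translation": [-0.03,0,0],"angular": [0,0,0]}
    - {"translation": [0,0,0],"angular": [0,0,0]}
    - {"translation": [0,0,0],"angular": [0,0,0]}
    - {"translation": [0,0,0],"angular": [0,0,0]}
    - {"translation": [0,0,0],"angular": [0,0,0]}
    - {"translation": [0,0,0],"angular": [0,0,0]}
    - {"translation": [0,0,0],"angular": [0,0,0]}
    - {"translation": [0,0,0],"angular": [0,0,0]}
    - {"translation": [0,0,0],"angular": [0,0,0]}

```text
time_s: 27.1
position: [0.5291, -0.154, 0.1369]
tool_rot: [180.0, 0.0, 100.4]
force: [-0.1, 0.7, -1.2]
finger_gap: 0.0469
grip_force: 61.9
```

```bash
python3 - <<'E'
from h import *
cap('scene','s9')
s=monitor.state();p=s['position'];print(p,s['tool_rot'],s['finger_gap'],s['grip_force'])
plan([.5263,-.1505,.093],n=1)
b=p[2]-.0227
cv2.imwrite('pics/c9.png',ov('scene','s9',245,195,90,95,6,[C*.025+[p[0],p[1],b],C*.025+[p[0],p[1],b+.008],C*.025+[.5265,-.1505,.060]]))
E
```

```text
[ 0.52905823 -0.15405168  0.13680867] [ 1.79997347e+02 -2.84216926e-04  1.00389523e+02] 0.04737944594136247 61.895527839660645
[0.008, -0.004, 0.088] [0.0, -0.0, -0.001]
x 1
```

View pics/c9.png

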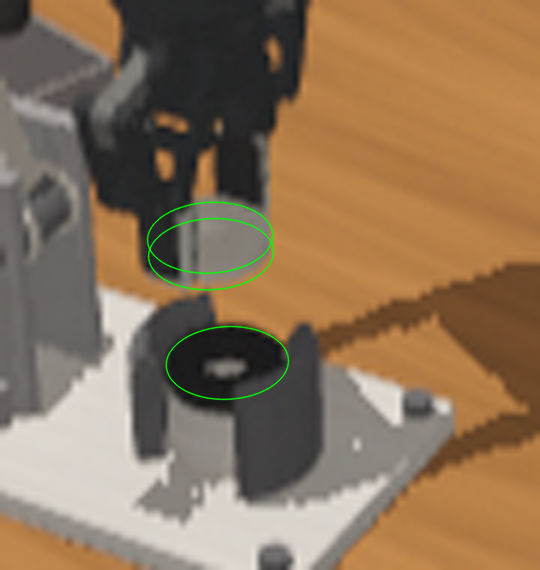

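The spacer lies flat on the body in the pocket, matching its ring model. The disc is held level at the modelled place. Lowering it.

Call:
move_arm:
  increments:
    - {"translation": [0.007,-0.004,0.008],"angular": [0,0,0]}
    - {"translation": [0,0,0.01],"angular": [0,0,0]}
    - {"translation": [0,0,0.01],"angular": [0,0,0]}
    - {"translation": [0,0,0.01],"angular": [0,0,0]}
    - {"translation": [0,0,0.01],"angular": [0,0,0]}
    - {"translation": [0,0,0.01],"angular": [0,0,0]}
    - {"translation": [0,0,0.008],"angular": [0,0,0]}
    - {"translation": [0,0,0.006],"angular": [0,0,0]}
    - {"translation": [0,0,0],"angular": [0,0,0]}
    - {"translation": [0,0,0],"angular": [0,0,0]}

```text
time_s: 28.15
position: [0.5265, -0.1511, 0.1008]
tool_rot: [180.0, 0.0, 100.4]
force: [0.1, -0.4, -1.1]
finger_gap: 0.0472
grip_force: 61.9
```

Call:
move_arm:
  increments:
    - {"translation": [0.001,0,0.006],"angular": [0,0,0]}
    - {"translation": [0,0,0.006],"angular": [0,0,0]}
    - {"translation": [0,0,0.005],"angular": [0,0,0]}
    - {"translation": [0,0,0.005],"angular": [0,0,0]}
    - {"translation": [0,0,0.004],"angular": [0,0,0]}
    - {"translation": [0,0,0.004],"angular": [0,0,0]}
    - {"translation": [0,0,0.003],"angular": [0,0,0]}
    - {"translation": [0,0,0],"angular": [0,0,0]}
    - {"translation": [0,0,0],"angular": [0,0,0]}
    - {"translation": [0,0,0],"angular": [0,0,0]}

```text
time_s: 29.15
position: [0.5264, -0.1506, 0.0844]
tool_rot: [180.0, 0.0, 100.4]
force: [-0.3, 1.0, -0.4]
finger_gap: 0.0472
grip_force: 61.9
```

Call:
move_arm:
  increments:
    - {"translation": [0,0,0.003],"angular": [0,0,0]}
    - {"translation": [0,0,0],"angular": [0,0,0]}
    - {"translation": [0,0,0],"angular": [0,0,0]}
    - {"translation": [0,0,0],"angular": [0,0,0]}
    - {"translation": [0,0,0],"angular": [0,0,0]}
    - {"translation": [0,0,0],"angular": [0,0,0]}
    - {"translation": [0,0,0],"angular": [0,0,0]}
    - {"translation": [0,0,0],"angular": [0,0,0]}
    - {"translation": [0,0,0],"angular": [0,0,0]}
    - {"translation": [0,0,0],"angular": [0,0,0]}

```text
time_s: 30.15
position: [0.5264, -0.1505, 0.0828]
tool_rot: [-180.0, -0.0, 100.4]
force: [0.5, 0.9, -1.5]
finger_gap: 0.047
grip_force: 61.9
```

```bash
python3 - <<'E'
from h import *
W=cloud('top','top0'); q=Ro.from_euler('z',79.6,degrees=True).apply((W-[.5265,-.1505,0]).reshape(-1,3)).reshape(480,640,3)
np.set_printoptions(linewidth=200)
for v in range(166,230,4): print(v,[tuple((q[v,u]*1000).round().astype(int).tolist()) for u in range(398,428,4) if q[v,u,2]>.12 and abs(q[v,u,0])<.4])
m=(q[...,2]>.24)&(q[...,2]<.31)&(abs(q[...,1])<.1)&(q[...,0]>.1)&(q[...,0]<.22)
x=q[m];print(len(x),x.mean(0),np.percentile(x,[5,95],axis=0))
E
```

```text
166 []
170 [(156, 73, 288), (168, 73, 279)]
174 [(152, 62, 294), (162, 60, 289)]
178 [(150, 54, 286), (158, 50, 291)]
182 [(149, 46, 278), (157, 41, 285), (165, 37, 290)]
186 [(152, 30, 292), (162, 28, 288)]
190 [(151, 22, 281), (159, 18, 285)]
194 [(154, 7, 292), (162, 3, 297)]
198 [(147, 5, 269), (153, -1, 284), (159, -6, 295)]
202 [(133, 10, 231), (138, 2, 252), (146, -3, 260), (148, -12, 290), (159, -14, 286)]
206 [(131, 1, 225), (137, -6, 242), (143, -12, 256), (155, -24, 286), (165, -27, 286)]
210 [(129, -8, 221), (138, -12, 222), (152, -33, 285), (161, -36, 287)]
214 [(134, -11, 183), (149, -43, 284), (157, -47, 289)]
218 [(155, -55, 284), (164, -58, 286)]
222 [(152, -64, 282), (161, -68, 287)]
226 [(148, -75, 287), (159, -76, 280)]
579 [ 0.15478947 -0.00221964  0.28257773] [[ 0.14153212 -0.0689386   0.25156354]
 [ 0.16666637  0.06512624  0.29241572]]
```

Call:
move_arm:
  increments:
    - {"translation": [0,0,0],"angular": [0,0,0]}
    - {"translation": [0,0,0],"angular": [0,0,0]}
    - {"translation": [0,0,0],"angular": [0,0,0]}
    - {"translation": [0,0,-0.02],"angular": [0,0,0]}
    - {"translation": [0,0,-0.03],"angular": [0,0,0]}
    - {"translation": [0,0,-0.05],"angular": [0,0,0]}
    - {"translation": [0,0,-0.08],"angular": [0,0,0]}
    - {"translation": [0,0,-0.09],"angular": [0,0,0]}
    - {"translation": [0,0,-0.09],"angular": [0,0,0]}
    - {"translation": [0,0,-0.09],"angular": [0,0,0]}
  jaw: 0.2

```text
time_s: 31.15
position: [0.5262, -0.1505, 0.3114]
tool_rot: [179.9, 0.1, 100.4]
force: [0.7, -0.3, -0.5]
finger_gap: 0.0686
grip_force: 0.0
```

```bash
python3 - <<'E'
from h import *
cap('scene','s10')
w=cloud('scene','s10').reshape(-1,3);q=Ro.from_euler('z',79.6,degrees=True).apply(w-[.5265,-.1505,0])
m=(np.hypot(q[:,0],q[:,1])<.02)&(q[:,2]>.03)&(q[:,2]<.1);x=q[m]
print('disc top',len(x),np.percentile(x[:,2],[5,50,95]))
A=np.c_[x[:,:2],np.ones(len(x))];print('plane',np.linalg.lstsq(A,x[:,2],rcond=None)[0])
g=press([.160,-.043,0])[0];print('grip raised',g)
s=monitor.state();print(s['position'])
plan([g[0],g[1],.36],yaw=10.4,n=11)
E
```

```text
disc top 131 [0.06283786 0.06882144 0.07251572]
plane [ 0.07829087 -0.18175177  0.06777288]
grip raised [ 0.51358949 -0.31463376  0.        ]
[ 0.53051159 -0.15198951  0.32083399]
[-0.029, -0.008, -0.007] [0.012, -0.003, 0.952]
[-0.029, -0.004, -0.007] [0.012, -0.003, 0.952]
[-0.03, 0.0, -0.007] [0.012, -0.003, 0.952]
[-0.029, 0.004, -0.007] [0.012, -0.003, 0.952]
[-0.029, 0.008, -0.007] [0.012, -0.003, 0.952]
[-0.027, 0.012, -0.007] [0.012, -0.003, 0.952]
[-0.025, 0.016, -0.007] [0.012, -0.003, 0.952]
[-0.022, 0.02, -0.007] [0.012, -0.003, 0.952]
[-0.019, 0.023, -0.007] [0.012, -0.003, 0.952]
[-0.016, 0.025, -0.007] [0.012, -0.003, 0.952]
[-0.012, 0.027, -0.007] [0.012, -0.003, 0.952]
```

```bash
python3 - <<'E'
from h import *
W=cloud('scene','s10');q=Ro.from_euler('z',79.6,degrees=True).apply((W-[.5265,-.1505,0]).reshape(-1,3)).reshape(480,640,3)
p=np.load('pics/s10.npz')['p'].mean(2)
np.set_printoptions(linewidth=220)
c=proj('scene',press([0,0,.068],(.5265,-.1505)))[0].round().astype(int);print(c)
S=np.s_[c[1]-9:c[1]+10:2,c[0]-14:c[0]+15:2]
print((q[S][...,2]*1000).round().astype(int));print(p[S].astype(int))
cv2.imwrite('pics/c10.png',ov('scene','s10',245,195,90,95,6,[C*.025+[.5265,-.1505,.068]]))
from scipy.optimize import least_squares
m=(np.hypot(q[...,0],q[...,1])<.018)&(p>110)&(abs(q[...,2]-.068)<.012);x=q[m]
r=least_squares(lambda a:x[:,2]-x[:,:2]@a[:2]-a[2],[0,0,.068],loss='cauchy',f_scale=.001);print(len(x),r.x)
# same test for spacer picture s9 (known flat, top .060)
E
```

```text
[282 252]
[[                   3                    1                   -1                    0                    4                    0                    1                    4                    3                    0
                     1                   -1                    2                    4                    5]
 [                   2                   -1                    5                   68                   71                   69                    3                    0                    5 -9223372036854775808
                     0                    1                    2                    4                    2]
 [                  15                   70                   69                   69                   64                   70                   71                   70                   69                   68
                    72                    4                    1                    1                    1]
 [                  67                   70                   71                   68                   68                   74   
[... 2143 characters left out ...]
6 124 125 128 131 130 126 126]
 [183 161 117  93  69  74 107 132 128 126 125 125 127 130 129]
 [213 125  89 106 108 123 125 124 124 123 124 126 124 124 127]
 [128  87  87 203 127 124 126 130 125 123 123 123 118  86  72]
 [101  86 162 202 182 125 129 135 129 123 123 124 101  61  60]
 [101  93 127 202 130 126 120 124 122 123 123 124 110  61  62]
 [ 70  79  92 187 126 125 124 124 124 123 125 121  73  64  63]
 [ 68  67  42 125 127 128 126 126 126 127 115  85  66  62  60]
 [ 68  65  95  33  86 108 122 123 102 112 112  65  62  62  61]
 [ 68  66  69 130  28  29  28  28  59  79  73  62  64  61  62]]
101 [ 0.02623221 -0.04753674  0.06899663]<stdin>:7: RuntimeWarning: invalid value encountered in cast
```

Disc top reads about 69 mm, level and in place (expected 68). Now to the handle.

Call:
move_arm:
  increments:
    - {"translation": [0,0,-0.03],"angular": [0,0,0.95]}
    - {"translation": [-0.029,-0.004,-0.03],"angular": [0,0,0.95]}
    - {"translation": [-0.03,0,-0.03],"angular": [0,0,0.95]}
    - {"translation": [-0.029,0.004,-0.01],"angular": [0,0,0.95]}
    - {"translation": [-0.029,0.008,0],"angular": [0,0,0.95]}
    - {"translation": [-0.027,0.012,0],"angular": [0,0,0.95]}
    - {"translation": [-0.025,0.016,0],"angular": [0,0,0.95]}
    - {"translation": [-0.022,0.02,0],"angular": [0,0,0.95]}
    - {"translation": [-0.019,0.023,0],"angular": [0,0,0.95]}
    - {"translation": [-0.016,0.025,0],"angular": [0,0,0.95]}

```text
time_s: 32.2
position: [0.5128, -0.284, 0.3592]
tool_rot: [179.9, -0.1, 18.4]
force: [-0.2, 0.3, -0.3]
finger_gap: 0.0684
grip_force: 0.0
```

```bash
python3 - <<'E'
from h import *
for i in range(4): optics.read_camera('scene')
s=monitor.state();print(s['position'],s['tool_rot'])
g=press([.160,-.043,0],(.5265,-.1505))[0];print(g)
plan([g[0],g[1],.345],yaw=10.4,n=1)
E
```

```text
[ 0.51286948 -0.28321004  0.35857685] [ 1.79986481e+02 -5.21221731e-02  1.88700712e+01]
[ 0.51308949 -0.31563376  0.        ]
[-0.021, 0.061, 0.027] [0.001, -0.006, 0.986]
```

Call:
move_arm:
  increments:
    - {"translation": [-0.021,0.061,0],"angular": [0,0,0.985]}
    - {"translation": [0,0,0],"angular": [0,0,0]}
    - {"translation": [0,0,0],"angular": [0,0,0]}
    - {"translation": [0,0,0.02],"angular": [0,0,0]}
    - {"translation": [0,0,0.02],"angular": [0,0,0]}
    - {"translation": [0,0,0.02],"angular": [0,0,0]}
    - {"translation": [0,0,0.02],"angular": [0,0,0]}
    - {"translation": [0,0,0],"angular": [0,0,0]}
    - {"translation": [0,0,0],"angular": [0,0,0]}
    - {"translation": [0,0,0],"angular": [0,0,0]}

```text
time_s: 33.4
position: [0.5131, -0.3159, 0.3182]
tool_rot: [180.0, -0.0, 10.3]
force: [0.4, 0.3, 0.8]
finger_gap: 0.0684
grip_force: 0.0
```

```bash
python3 - <<'E'
from h import *
s=monitor.state();print(s['position'],s['tool_rot'],s['force'])
g=press([.160,-.043,0],(.5265,-.1505))[0]
plan([g[0],g[1],.287],yaw=10.4,n=1)
E
```

```text
[ 0.5130995  -0.31587057  0.31824342] [ 1.79960816e+02 -3.48871940e-02  1.02792462e+01] [0.43610138 0.25471791 0.84723216]
[0.0, -0.001, 0.062] [0.005, -0.004, -0.014]
x 1
```

Call:
move_arm:
  increments:
    - {"translation": [0,0,0.012],"angular": [0,0,0]}
    - {"translation": [0,0,0.012],"angular": [0,0,0]}
    - {"translation": [0,0,0.012],"angular": [0,0,0]}
    - {"translation": [0,0,0.012],"angular": [0,0,0]}
    - {"translation": [0,0,0.012],"angular": [0,0,0]}
    - {"translation": [0,0,0],"angular": [0,0,0]}
    - {"translation": [0,0,0],"angular": [0,0,0]}
    - {"translation": [0,0,0],"angular": [0,0,0]}
    - {"translation": [0,0,0],"angular": [0,0,0]}
    - {"translation": [0,0,0],"angular": [0,0,0]}

```text
time_s: 34.4
position: [0.513, -0.3158, 0.2882]
tool_rot: [180.0, -0.0, 10.3]
force: [0.1, 0.3, 0.7]
finger_gap: 0.0684
grip_force: 0.0
```

Call:
move_arm:
  increments:
    - {"translation": [0,0,0],"angular": [0,0,0]}
    - {"translation": [0,0,0],"angular": [0,0,0]}
    - {"translation": [0,0,0],"angular": [0,0,0]}
    - {"translation": [0,0,0],"angular": [0,0,0]}
    - {"translation": [0,0,0],"angular": [0,0,0]}
    - {"translation": [0,0,0],"angular": [0,0,0]}
    - {"translation": [0,0,0],"angular": [0,0,0]}
    - {"translation": [0,0,0],"angular": [0,0,0]}
    - {"translation": [0,0,0],"angular": [0,0,0]}
    - {"translation": [0,0,0],"angular": [0,0,0]}
  jaw: 1

```text
time_s: 35.4
position: [0.5128, -0.3156, 0.2879]
tool_rot: [-180.0, -0.0, 10.3]
force: [-1.0, 1.6, 2.5]
finger_gap: 0.0181
grip_force: 58.5
```

```bash
cat >> h.py <<'E'
def rows(q0,q1,n,off):
    """tool-frame rows (units) along the handle arc; off: TCP minus handle centre in press x,z (mm)"""
    s=monitor.state();R=Ro.from_euler('z',79.6,degrees=True);c=R.apply(s['position']-[.5265,-.1505,0])*1000
    h=lambda q:np.array([95-190*np.cos(1.92-q),100+190*np.sin(1.92-q)])
    print('press-frame TCP',c.round(1),'off',(c[[0,2]]-h(q0)).round(1))
    P=np.array([c[[0,2]]]+[h(q)+off for q in np.linspace(q0,q1,n+1)[1:]])
    for i,d in enumerate(np.diff(P,axis=0)): print(i,'y',round(d[0]/500,3),'z',round(-d[1]/500,3))
E
python3 - <<'E'
from h import *
s=monitor.state();print(s['force'],s['tool_rot'],s['finger_gap'])
rows(0,1.0,14,np.array([0,6]))
E
```

```text
[-1.00520556  1.58095953  2.45795364] [-1.79992904e+02 -8.72979305e-05  1.02746616e+01] 0.018131229352212015
press-frame TCP [159.9 -43.3 287.9] off [-0.1  9.4]
0 y -0.026 z -0.002
1 y -0.026 z -0.007
2 y -0.027 z -0.005
3 y -0.027 z -0.003
4 y -0.027 z -0.001
5 y -0.027 z 0.001
6 y -0.027 z 0.003
7 y -0.027 z 0.005
8 y -0.026 z 0.007
9 y -0.026 z 0.009
10 y -0.025 z 0.011
11 y -0.024 z 0.012
12 y -0.023 z 0.014
13 y -0.022 z 0.016
```

Call:
move_arm:
  increments:
    - {"translation": [0,-0.026,-0.009],"angular": [0,0,0]}
    - {"translation": [0,-0.026,-0.007],"angular": [0,0,0]}
    - {"translation": [0,-0.027,-0.005],"angular": [0,0,0]}
    - {"translation": [0,-0.027,-0.003],"angular": [0,0,0]}
    - {"translation": [0,-0.027,-0.001],"angular": [0,0,0]}
    - {"translation": [0,-0.027,0.001],"angular": [0,0,0]}
    - {"translation": [0,-0.027,0.003],"angular": [0,0,0]}
    - {"translation": [0,-0.027,0.005],"angular": [0,0,0]}
    - {"translation": [0,-0.026,0.007],"angular": [0,0,0]}
    - {"translation": [0,-0.026,0.009],"angular": [0,0,0]}

```text
time_s: 36.4
position: [0.4885, -0.1842, 0.2872]
tool_rot: [179.9, 0.1, 10.3]
force: [0.7, -5.4, -7.3]
finger_gap: 0.018
grip_force: 58.8
```

```bash
cat >> h.py <<'E'
def qnow():
    s=monitor.state();R=Ro.from_euler('z',79.6,degrees=True);c=R.apply(s['position']-[.5265,-.1505,0])*1000
    x,z=c[0]-95,c[2]-9.2-100; print('q',1.92-np.arctan2(z,-x),'r',np.hypot(x,z),'F press',R.apply(s['force']).round(1),s['finger_gap'])
    return 1.92-np.arctan2(z,-x)
E
python3 - <<'E'
from h import *
q=qnow(); rows(q,q+.7,10,np.array([0,9.2]))
E
```

```text
q 0.7175596686842083 r 190.84843491178935 F press [ 5.5 -0.2 -7.3] 0.01802534263118591
press-frame TCP [ 26.3 -43.4 287.2] off [-0.3 10. ]
0 y -0.024 z 0.012
1 y -0.024 z 0.012
2 y -0.023 z 0.014
3 y -0.022 z 0.015
4 y -0.021 z 0.017
5 y -0.019 z 0.018
6 y -0.018 z 0.02
7 y -0.017 z 0.021
8 y -0.015 z 0.022
9 y -0.014 z 0.023
```

Call:
move_arm:
  increments:
    - {"translation": [0,-0.024,0.012],"angular": [0,0,0]}
    - {"translation": [0,-0.024,0.012],"angular": [0,0,0]}
    - {"translation": [0,-0.023,0.014],"angular": [0,0,0]}
    - {"translation": [0,-0.022,0.015],"angular": [0,0,0]}
    - {"translation": [0,-0.021,0.017],"angular": [0,0,0]}
    - {"translation": [0,-0.019,0.018],"angular": [0,0,0]}
    - {"translation": [0,-0.018,0.02],"angular": [0,0,0]}
    - {"translation": [0,-0.017,0.021],"angular": [0,0,0]}
    - {"translation": [0,-0.015,0.022],"angular": [0,0,0]}
    - {"translation": [0,0,0],"angular": [0,0,0]}

```text
time_s: 37.4
position: [0.4717, -0.0932, 0.2112]
tool_rot: [-179.9, 0.1, 10.3]
force: [-4.0, -3.1, 0.3]
finger_gap: 0.0177
grip_force: 59.4
```

```bash
python3 - <<'E'
from h import *
q=qnow(); rows(q,1.80,8,np.array([0,9.2]))
E
```

```text
q 1.355903820450656 r 190.7869812729682 F press [ 2.3 -4.5  0.3] 0.017711877072323377
press-frame TCP [-66.2 -43.5 211.2] off [-0.7  9.6]
0 y -0.009 z 0.019
1 y -0.01 z 0.019
2 y -0.009 z 0.019
3 y -0.008 z 0.02
4 y -0.007 z 0.02
5 y -0.005 z 0.02
6 y -0.004 z 0.021
7 y -0.003 z 0.021
```

Call:
move_arm:
  increments:
    - {"translation": [0,-0.01,0.019],"angular": [0,0,0]}
    - {"translation": [0,-0.01,0.019],"angular": [0,0,0]}
    - {"translation": [0,-0.009,0.019],"angular": [0,0,0]}
    - {"translation": [0,-0.008,0.02],"angular": [0,0,0]}
    - {"translation": [0,-0.007,0.02],"angular": [0,0,0]}
    - {"translation": [0,-0.005,0.02],"angular": [0,0,0]}
    - {"translation": [0,-0.004,0.021],"angular": [0,0,0]}
    - {"translation": [0,-0.003,0.021],"angular": [0,0,0]}
    - {"translation": [0,0,0],"angular": [0,0,0]}
    - {"translation": [0,0,0],"angular": [0,0,0]}

```text
time_s: 38.4
position: [0.4667, -0.0658, 0.133]
tool_rot: [-179.8, 0.2, 10.2]
force: [-5.9, 3.9, 3.3]
finger_gap: 0.0179
grip_force: 59.8
```

```bash
python3 - <<'E'
from h import *
q=qnow(); rows(q,1.925,5,np.array([0,9.2]))
E
```

```text
q 1.7948653897850952 r 190.58396823806206 F press [-4.9 -5.1  3.3] 0.017869769780581978
press-frame TCP [-94.1 -43.5 133. ] off [-0.6  9.3]
0 y 0.0 z 0.01
1 y -0.001 z 0.01
2 y -0.001 z 0.01
3 y -0.0 z 0.01
4 y -0.0 z 0.01
```

Call:
move_arm:
  increments:
    - {"translation": [0,-0.001,0.01],"angular": [0,0,0]}
    - {"translation": [0,0,0.01],"angular": [0,0,0]}
    - {"translation": [0,0,0.01],"angular": [0,0,0]}
    - {"translation": [0,0,0.01],"angular": [0,0,0]}
    - {"translation": [0,0,0.01],"angular": [0,0,0]}
    - {"translation": [0,0,0],"angular": [0,0,0]}
    - {"translation": [0,0,0],"angular": [0,0,0]}
    - {"translation": [0,0,0],"angular": [0,0,0]}
    - {"translation": [0,0,0],"angular": [0,0,0]}
    - {"translation": [0,0,0],"angular": [0,0,0]}

```text
time_s: 39.4
position: [0.4665, -0.0645, 0.1091]
tool_rot: [-179.7, 0.2, 10.2]
force: [-8.2, 7.6, 10.2]
finger_gap: 0.0182
grip_force: 60.6
```

```bash
python3 - <<'E'
from h import *
for i in range(3): p,d=cap('scene','s12')
qnow(); s=monitor.state();print(s['position'])
W=cloud('scene','s12');q=Ro.from_euler('z',79.6,degrees=True).apply((W-[.5265,-.1505,0]).reshape(-1,3))
col=p.reshape(-1,3).mean(1)
# bar +y half top surface, and arm top profile
m=(abs(q[:,0]+.095)<.02)&(q[:,1]>.02)&(q[:,1]<.072)&(q[:,2]>.06)&(q[:,2]<.14)
x=q[m];print('bar',len(x),x.mean(0),np.percentile(x,[2,10,90,98],axis=0).round(4).tolist())
m=(abs(q[:,1])<.009)&(q[:,2]>.085)&(q[:,2]<.13)
for a in range(-80,75,20):
    k=m&(abs(q[:,0]-a/1000)<.01)
    if k.sum()>3: print(a,k.sum(),np.percentile(q[k][:,2],[50,80]).round(4))
E
```

```text
q 1.9201185469382038 r 190.44806846911624 F press [-8.1 -6.6 10. ] 0.01779781654946137
[ 0.46649942 -0.06446984  0.10917742]
bar 146 [-0.09854316  0.04758875  0.1069423 ] [[-0.1055, 0.0214, 0.0933], [-0.1045, 0.026, 0.1004], [-0.0906, 0.0685, 0.1111], [-0.087, 0.0708, 0.1122]]
-80 34 [0.1097 0.1114]
-60 38 [0.1087 0.1102]
-40 41 [0.1087 0.1102]
-20 44 [0.1085 0.1107]
0 53 [0.119  0.1239]
20 31 [0.1097 0.111 ]
40 36 [0.1094 0.1115]
60 30 [0.1088 0.1098]
```

```bash
python3 -c "
from h import *
print(bot.job_done())"
```

```text
the job is handed in; nothing more can be done
None
```

The body, spacer and disc are stacked flat in the pocket, and I handed the job in at about 39.6 s with the gripper still holding the lever level (angle measured at 1.92 rad, about 10 N upward on the tool).

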